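# Release the battery pack of a sloped test console

### The job

Take the battery pack out of the sloped console for charging: first slide the transport lock on the panel to the left, fully to its end stop, then squeeze the pack's two side buttons together, draw the pack off the panel and set it down gently, flat on its base, inside the open tray, without pushing the lock back. Leave the other things on the bench where they are.

Things in the scene. Friction and masses are not known exactly. Their poses are not given: they have to be found in the camera images.
- console: Fixed grey wedge console, 220 mm wide, turned up to 20 deg. Origin on the bench; x to its back, y to its left, z up. Its panel rises to the back at 35 deg: up-slope u = (cos35,0,sin35), left v = (0,1,0), normal n = (-sin35,0,cos35) in its frame; panel point u=v=n=0 is 75 mm above the origin; panel u -78 to 172 mm, v -110 to 110. Pack docked at the right; lock up-slope of it.
- visor (a point): Middle of the free edge of the console's visor: a plate 220 mm wide standing square on the panel at its upper edge (u 165 to 170 mm, 110 mm high along n). It overhangs the lock, so a gripper pointing straight down on the lock would hit it: hold the tool square to the panel (along -n, 35 deg from vertical, leaning back towards the robot).
- dock (a point): Point of the panel under the middle of the docked pack: u = 0, v = -35 mm, n = 0. Low guides (12 mm high) stand at the pack's ends and sides; beside each button a steel keeper (26 mm long, inner edge 25 mm, outer 35 mm from the pack's middle line, top 14 mm over the panel) holds the pack's hook down. The docked pack has about 1 to 2 mm of play.
- lock (a joint): Transport lock, a slide on the panel. It moves straight along v to the console's left: 0 m fully locked (right), 0.065 m left end stop, unlocked. Starts at 0 to 0.02. Slides against about 3 N of friction and stays where it is left. Its steel tongue (40 mm wide) lies over the pack's nose until the lock has moved about 34 mm.
- lock_grip (a point): Grip point of the lock, 33 mm over the panel, in the middle of its black upright fin: 60 mm long along u, 12 mm thick along v, top 45 mm over the panel, on a carriage 44 mm wide (top 8 mm over the panel). At u = 100 mm, v = -35 mm + joint value. Pinch the fin across v or push its side.
- pack: Loose black battery pack, x 100, y 46, z 50 mm, 62 mm over its buttons, about 0.3 kg. Origin: centre of underside; z out of its top; nose at the +x end (18 mm longer, 28 wide, 12 high). Docked: x = u, y = v, z = n. Mid each long side (x = 0) a grey button 28 x 20 mm, centre 38 mm over the underside, 8 mm proud. Both squeezed in over 5 mm free the hooks; then draw it off along n, held by the buttons.
- button_left (a joint): Travel of the spring button on the pack's +y side: 0 out, 0.007 m fully in. Spring force 2 N at 0, 7 N at 0.007.
- button_right (a joint): The same for the button on the pack's -y side.
- tray: Fixed open aluminium tray, 200 x 200 mm outside, 14 mm high, walls and floor 4 mm. Origin: centre of its underside; x, y along its sides. The pack may lie in any direction in it.
- tape: Bystander: loose amber tape roll lying flat, 66 mm across, 19 mm high; origin at the centre of its underside.
- driver: Bystander: loose yellow-handled screwdriver, 156 mm long, 26 mm thick, lying on the bench; origin at the centre of its underside.
- pen: Bystander: loose marker pen, 135 mm long, 14 mm thick, lying beside the work at the left; origin at the centre of its underside.
- gauge: Bystander: loose steel plug gauge, 96 mm long, 19 mm thick, lying beside the work at the right; origin at the centre of its underside.
Not all that is in view belongs to the job. Leave any blue look-alike of the pack alone.

How it is judged:
On the way, in this order (a step that is already met when the one before it is completed fails the run):
1. The lock is at its left end stop (within 3 mm), the pack still docked (value of joint lock above 0.062 m and distance between pack and dock below 0.008 m), for 0.2 s.
2. Both side buttons are squeezed in by more than 4 mm while the pack is docked (value of joint each of button_left, button_right above 0.004 m and distance between pack and dock below 0.015 m), for 0.03 s.
3. The pack is drawn off, more than 60 mm from its dock (distance between pack and dock above 0.06 m), for 0.1 s.
At the end, for the whole second after the job is handed in: The pack lies at rest inside the tray, flat on its base on the tray's floor (underside within 4 mm of the floor, within 4 degrees of level, origin within 75 mm of the tray's middle along each side), and the lock is still at its left end stop (within 4 mm) (value of joint lock above 0.061 m and x of pack in the frame of tray between -0.075 and 0.075 m and y of pack in the frame of tray between -0.075 and 0.075 m and z of pack in the frame of tray below 0.008 m and angle between pack's own z axis and vertical below 0.07 rad and linear speed of pack below 0.02 m/s); the robot touches nothing.
It fails at once if The pack is dropped (falls free of the fingers faster than 0.7 m/s, about 25 mm of fall) (contact force between the fingers and pack below 0.01 N and linear speed of pack above 0.7 m/s).
It fails at once if A bystander (tape roll, screwdriver, pen or plug gauge) is moved by more than 30 mm (distance of any of tape, driver, pen, gauge from where it was at the start of the episode above 0.03 m).
It also fails if it takes over 61 s, if anything falls off the work surface, if the arm or the gripper's body presses on something with over 40 N, if the wrist force passes 120 N, or if a joint passes its speed limit or range.

### The arm

A 6-joint arm with a two-finger parallel gripper is mounted at the origin on a cart in front of the work surface, level with it; the furniture and walls round the work are solid. World frame = base frame: x ahead of the robot, y to its left, z up, the work surface at z = 0. Lengths are in m, angles in rad, forces in N, time in s.
With the tool pointing down it reaches from about 0.3 to 0.875 m from the base axis. Payload 6.4 kg.
Tool frame: the origin (TCP) lies midway between the tips of the shut fingers; the grasp point (between the pads) lies env.grip_depth behind it (env.grip_depth is the distance from the TCP to the grasp point, in m); z points along the fingers, y is the line along which they close (so a half turn about z gives the same grasp; the last joint's range is limited). The gripper opens to 88 mm and grips with 3 to 60 N. Pads are 18 mm wide; open, the fingers measure 123 mm over their backs; the gripper's body (75 mm by 187 mm) begins 45 mm behind the grasp point.
Start: joints at [1.073, 0.181, 1.607, -0, 1.354, -0.206], TCP at [0.165, 0.551, 0.202] pointing down, gripper open.
Joint ranges: [-2.99, 2.99], [-0.89, 2.07], [0.3, 2.58], [-1.14, 4.28], [0, 2.63], [-3.12, 3.12]. Speed limits (rad/s): [2.57, 2.57, 3.01, 3.14, 3.14, 3.14].

### API

Orientations are given as a 3x3 rotation matrix whose columns are the frame's x, y, z axes.
In Python, from rig import env gives the robot as it stands.
- The arm moves only by the tool arm_command, never from a script. Its arguments are lists of equal length, an entry for each row: "gripper": the opening in per cent of the stroke, from 0 (shut) to 100 (fully open); "linear": the shift along the tool's x, y, z in units of 40 mm (1.0 is 40 mm), a list of three; "twist": the turn, a rotation vector about the tool's x, y, z in degrees, a list of three. In form: {"gripper": [gripper, ...], "linear": [[tx, ty, tz], ...], "twist": [[ax, ay, az], ...]}. A call has 1 to 10 rows; each row shifts and turns the commanded pose from where the row before left it, along the tool's axes as they then stand; what a row does not reach is not made up. A row lasts 1/12 s, in which the tool goes at most 41.7 mm and 7.16 degrees, less where a joint would pass 70% of its speed; a pose out of reach is approached as far as the arm can. A call is refused whole if a number of a shift passes 1 or a number of a turn 7.16, either way. A call with a gripper value outside its range is refused whole. The fingers move at their own pace and stop on an object; "newtons" is the grip in N (left out, the last holds). Time passes only in rows, so rows that do not move let the fingers close. It gives the time, the measured TCP pose, the force, the opening and the grip force at its end, in the units of the state.
- env.state(): the state, without advancing time (a new reading comes with each control period).
- env.capture(name): name is "side" or "top" or "wrist"; returns a dict with "color" (480x640x3 uint8, blue, green, red), "fovy" (degrees; the focal length in pixels is half the picture's height over the tangent of half this angle, whatever the lens; pixels are square), "cx", "cy" (the principal point, pixels), "T" (4x4, takes a point from camera to world coordinates). Camera axes: x right, y up, looking along -z (the intrinsics and any distortion apply to the point x, -y, -z); pixel columns grow to the right and rows downward; lengths in m; the calibration is good to about 2 mm. The wrist camera is an equidistant fisheye: a pixel r from the principal point sees the ray r / f radians off the axis. A picture is of the moment at which its call begins. There is no depth.
- env.finish_job(): hands the job in; it is judged then, once.
The state is a dict: "clock": time; "joints": joint angles; "qvel": joint speeds; "joint_efforts": joint torques, N m; "tcp_pos": TCP position; "orientation": TCP orientation; "ft_force": force on the tool from outside, world axes, zero at the start; "wrist_torque": the same for the moment, N m; "width": finger opening in m; "grip_force": force on a finger pad.
Only numpy, scipy, OpenCV 4.12 (cv2) and the standard library are available. Lean on these libraries where they do the work, as an engineer would, in place of code of your own. Each camera call takes 0.05 s, during which the arm holds its last target. There are 200 camera calls.

## Working session

There is one attempt and no reset: what is moved stays moved. The work goes in short steps, Python scripts to look and compute and a tool call to move; the robot and the scene stay as the last step left them, time stands still between calls to the robot, and variables do not carry over. Pictures are saved under pics/ and viewed, at most 10 in all, crops included, and the job is handed in when it is done.

Besides the shell and the picture viewer there is one more tool, called after "Request:" in YAML: its name, and indented under it one key for each argument. arm_command: Moves the arm, as the interface text tells. Its arguments: {"type":"object","properties":{"gripper":{"type":"array"},"linear":{"type":"array"},"twist":{"type":"array"},"newtons":{"type":"number"}},"required":["gripper","linear","twist"]}

```bash
mkdir -p pics; cat > h.py <<'E'
import numpy as np, cv2
from rig import env
def snap(n,f):
    c=env.capture(n); cv2.imwrite(f'pics/{f}.png',c['color']); 
    np.savez(f'pics/{f}.npz',**{k:c[k] for k in('color','fovy','cx','cy','T')}); return c
def proj(c,P,fish=False):
    T=np.array(c['T']);p=(np.atleast_2d(P)-T[:3,3])@T[:3,:3]
    f=240/np.tan(np.radians(float(c['fovy']))/2)
    x,y,z=p[:,0],-p[:,1],-p[:,2]
    if fish:
        r=np.hypot(x,y);th=np.arctan2(r,z);s=f*th/np.maximum(r,1e-9)
    else: s=f/z
    return np.c_[c['cx']+x*s,c['cy']+y*s]
def ray(c,uv,fish=False):
    T=np.array(c['T']);f=240/np.tan(np.radians(float(c['fovy']))/2)
    a=np.array([uv[0]-c['cx'],uv[1]-c['cy']],float)
    if fish:
        r=np.hypot(*a);th=r/f;d=np.r_[a/r*np.sin(th),np.cos(th)]
    else: d=np.r_[a/f,1]
    d=np.array([d[0],-d[1],-d[2]]);d/=np.linalg.norm(d)
    return T[:3,3],T[:3,:3]@d
def onz(c,uv,z,fish=False):
    o,d=ray(c,uv,fish);return o+d*(z-o[2])/d[2]
E
python3 - <<'E'
from h import *
a=snap('top','top0');b=snap('side','side0')
for c in(a,b):print(c['fovy'],c['cx'],c['cy'],np.round(c['T'],3).tolist())
print(env.grip_depth,env.state())
E
```

```text
46.338567261261915 316.63372106200023 238.06561712049748 [[0.018, 0.986, -0.166, 0.239], [-1.0, 0.02, 0.008, 0.017], [0.011, 0.166, 0.986, 1.581], [0.0, 0.0, 0.0, 1.0]]
48.03362040858571 312.3734864363063 236.6989109446413 [[0.957, -0.147, 0.251, 0.873], [0.291, 0.461, -0.838, -1.324], [0.008, 0.875, 0.484, 0.961], [0.0, 0.0, 0.0, 1.0]]
0.0187 {'clock': 0.1, 'joints': array([ 1.07270576e+00,  1.81410160e-01,  1.60786823e+00, -2.11151756e-05,
        1.35381659e+00, -2.06299581e-01]), 'qvel': array([-5.50848838e-04, -2.33373963e-03,  2.09365427e-04,  1.55657667e-03,
        7.86898612e-05, -1.05363765e-03]), 'joint_efforts': array([ 2.51943147e-04, -4.34825778e+01, -3.42691576e+01,  7.04599055e-02,
        3.40201019e-02, -2.18618493e-05]), 'tcp_pos': array([0.16514457, 0.5502298 , 0.20115133]), 'orientation': array([[-9.57731414e-01,  2.87663082e-01, -6.99617442e-04],
       [ 2.87663789e-01,  9.57730534e-01, -1.32963438e-03],
       [ 2.87558263e-04, -1.47468722e-03, -9.99998871e-01]]), 'ft_force': array([0.35412954, 0.63274486, 0.51036468]), 'wrist_torque': array([0.01446404, 0.04542963, 0.0313218 ]), 'grip_force': 0.0, 'width': 0.08790845546441707}
```

View pics/top0.png

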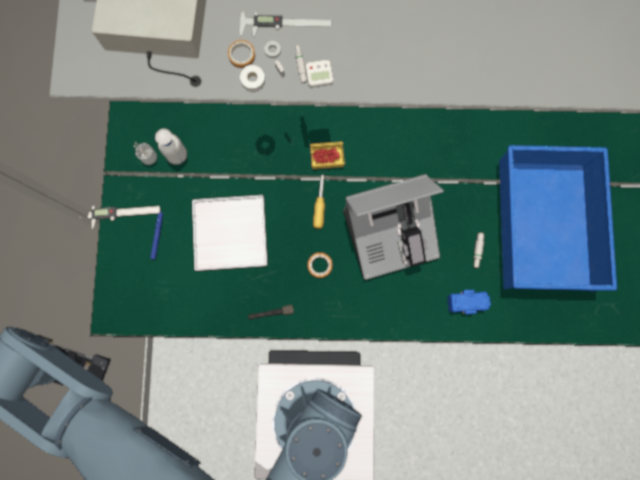

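View pics/side0.png

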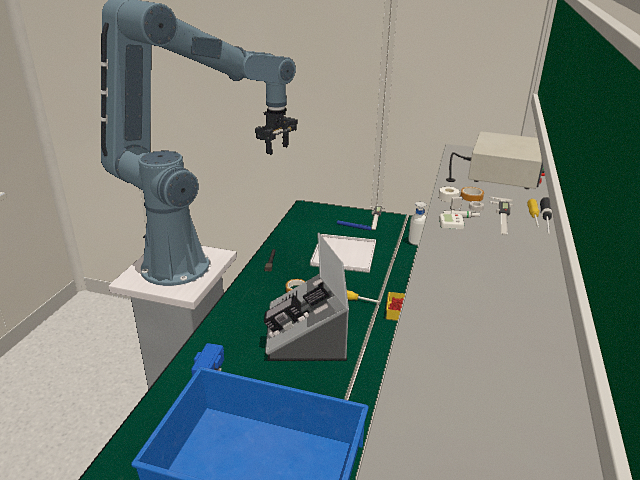

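Top view: the console is at (395,228), with the visor at its upper edge and the black pack at about (412,243) right of its middle. The white tray is at (230,232), tape (320,265), driver (319,210), pen (156,237) and gauge (479,250). What could be taken for the pack: the black pack in the console (412,243), or the blue look-alike (470,301) on the bench. I choose the black one on the panel. The lock could be confused with the dark slot or tongue at (385,214) or the fin at (405,212), so I'll check both in a close crop.

```bash
python3 - <<'E'
from h import *
a=cv2.imread('pics/top0.png')[170:285,335:450];b=cv2.imread('pics/side0.png')[230:365,255:360]
a=cv2.resize(a,(460,460),interpolation=cv2.INTER_CUBIC);b=cv2.resize(b,None,fx=3.2,fy=3.2,interpolation=cv2.INTER_CUBIC)
o=np.zeros((460,800,3),np.uint8);o[:,:460]=a;o[:b.shape[0],460:460+b.shape[1]]=b[:460,:340]
cv2.imwrite('pics/crop0.png',o)
E
```

```text
(no output)
```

View pics/crop0.png

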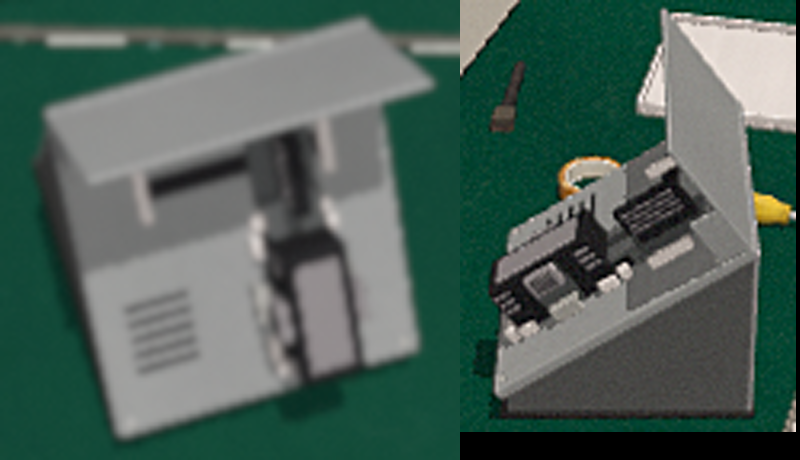

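The left crop shows the panel with lower corners at top pixels (364,280) and (439.5,258), and the visor's free edge from (358,215.5) to (444,191). The black pack has a grey label, and the lock carriage with its fin sits up-slope at about (408,213), at the right end of its slot. This is the black pack in the dock, as described. Next I fit the console pose.

```bash
cat >> h.py <<'E'
s,c_=np.sin(np.radians(35)),np.cos(np.radians(35))
def Rc(p):
    R=np.array([[np.cos(p[2]),-np.sin(p[2]),0],[np.sin(p[2]),np.cos(p[2]),0],[0,0,1]])
    return R@np.array([[c_,0,-s],[0,1,0],[s,0,c_]])   # columns u,v,n
def pan(p,uvn): return np.array([p[0],p[1],.075])+np.atleast_2d(uvn)@Rc(p).T
def load(f): return {k:v for k,v in np.load(f'pics/{f}.npz').items()}
E
python3 - <<'E'
from h import *
from scipy.optimize import least_squares
t,sd=load('top0'),load('side0')
A=np.array([[-.078,.11,0],[-.078,-.11,0],[.165,.11,.11],[.165,-.11,.11]]);a=np.array([[364.25,280],[439.5,258],[358.25,215.5],[443.75,191.25]])
B=np.array([[.17,-.11,.0],[.17,-.11,.11],[.17,.11,.11],[-.078,-.11,0]]);b=np.array([[347.2,311.9],[344.1,262.8],[318.4,233.75],[266.9,353.4]])
f=lambda p:np.r_[(proj(t,pan(p,A))-a),(proj(sd,pan(p,B))-b)].ravel()
r=least_squares(f,[.5,-.1,.2],loss='soft_l1');p=r.x;print(p,np.degrees(p[2]));print(f(p).reshape(-1,2).round(1))
np.save('con.npy',p)
for z in[0.045]:pass
print('lock0',pan(p,[.1,-.035,.033]),'dock',pan(p,[0,-.035,0]))
print('Rc',Rc(p).round(4).tolist())
print('tray',[onz(t,q,.014)[:2].round(3) for q in[(192,198),(265,195),(267,265),(195,270)]])
print('fin top j=0,.02',proj(t,pan(p,[[.1,-.035,.045],[.1,-.015,.045]])))
for n,q in dict(tape=(320,265),gauge=(479,250),driver=(319,210)).items():print(n,onz(t,q,.01).round(3))
E
```

```text
[ 0.48272799 -0.21641477  0.31078761] 17.806818319208865
[[  0.7  -1.4]
 [  0.4  -1.9]
 [ -1.2   0.2]
 [ -0.4  -1. ]
 [ -0.6  -3.8]
 [-22.8  14.4]
 [  0.5  -1.1]
 [ -1.6   0. ]]
lock0 [[ 0.55340095 -0.230476    0.15938966]] dock [[ 0.49343129 -0.24973802  0.075     ]]
Rc [[0.7799, -0.3058, -0.5461], [0.2505, 0.9521, -0.1754], [0.5736, 0.0, 0.8192]]
tray [array([0.611, 0.363]), array([0.625, 0.155]), array([0.423, 0.143]), array([0.405, 0.344])]
fin top j=0,.02 [[409.69778607 212.90593718]
 [402.33665911 215.08027064]]
tape [ 0.426 -0.006  0.01 ]
gauge [ 0.478 -0.457  0.01 ]
driver [ 0.585 -0.001  0.01 ]
```

```bash
cat >> h.py <<'E'
from scipy.spatial.transform import Rotation as Ro
def Rt(p): R=Rc(p); return np.c_[-R[:,0],R[:,1],-R[:,2]]
def delta(P,R=None):
    st=env.state();R0=np.array(st['orientation']);d=R0.T@(np.asarray(P)-st['tcp_pos'])/.04
    n=int(np.ceil(np.abs(d).max()));m=int(np.ceil(np.linalg.norm(d)*40/41))
    print('shift units',d.round(3),'rows',max(n,m),'per row',(d/max(n,m,1)).round(4))
    if R is not None:
        w=np.degrees(Ro.from_matrix(R0.T@R).as_rotvec());k=int(np.ceil(np.linalg.norm(w)/7));print('rot',w.round(2),'rows',k,'per',(w/max(k,1)).round(3))
    print('t',st['clock'],'F',np.round(st['ft_force'],1),'w',round(st['width'],4),'j',np.round(st['joints'],2))
E
python3 - <<'E'
from h import *
from scipy.optimize import least_squares
t,sd=load('top0'),load('side0')
A=np.array([[-.078,.11,0],[-.078,-.11,0],[.165,.11,.11],[.165,-.11,.11]]);a=np.array([[364.25,280],[439.5,258],[358.25,215.5],[443.75,191.25]])
B=np.array([[.17,-.11,.11],[.17,.11,.11],[-.078,-.11,0]]);b=np.array([[320,277],[318.4,233.75],[266.9,353.4]])
f=lambda p:np.r_[(proj(t,pan(p,A))-a),(proj(sd,pan(p,B))-b)].ravel()
p=least_squares(f,[.5,-.1,.2]).x;print(p,np.degrees(p[2]));print(f(p).reshape(-1,2).round(1))
np.save('con.npy',p)
delta(pan(p,[.05,-.02,.2])[0],Rt(p))
E
```

```text
[ 0.4813188  -0.21652395  0.30435796] 17.43842648066404
[[ 0.6 -1.1]
 [ 0.4 -1.1]
 [-1.   0.4]
 [-0.  -0.2]
 [ 0.4  0.3]
 [ 0.2 -1.1]
 [-2.4 -0.2]]
shift units [-11.839 -17.536  -1.636] rows 21 per row [-0.5638 -0.8351 -0.0779]
rot [-10.5  -33.99 -33.05] rows 7 per [-1.501 -4.855 -4.722]
t 0.1 F [0.4 0.6 0.5] w 0.0879 j [ 1.07  0.18  1.61 -0.    1.35 -0.21]
```

Request:
arm_command:
  gripper: [50,50,50,50,50,50,50,50,50,50]
  linear:
    - [-0.56,-0.8,-0.16]
    - [-0.56,-0.8,-0.16]
    - [-0.56,-0.8,-0.16]
    - [-0.56,-0.8,-0.16]
    - [-0.56,-0.8,-0.16]
    - [-0.56,-0.8,-0.16]
    - [-0.56,-0.8,-0.16]
    - [-0.56,-0.8,-0.16]
    - [-0.56,-0.8,-0.16]
    - [-0.56,-0.8,-0.16]
  twist:
    - [0,0,0]
    - [0,0,0]
    - [0,0,0]
    - [0,0,0]
    - [0,0,0]
    - [0,0,0]
    - [0,0,0]
    - [0,0,0]
    - [0,0,0]
    - [0,0,0]

```text
clock: 0.93
tcp_pos: [0.2876, 0.1782, 0.2661]
orientation: [[-0.958, 0.287, 0.0], [0.287, 0.958, 0.0], [-0.0, 0.0, -1.0]]
ft_force: [0.9, -0.1, -0.5]
width: 0.044
grip_force: 0.0
```

Request:
arm_command:
  gripper: [50,50,50,50,50,50,50,50,50,50]
  linear:
    - [-0.56,-0.82,0]
    - [-0.56,-0.82,0]
    - [-0.56,-0.82,0]
    - [-0.56,-0.82,0]
    - [-0.56,-0.82,0]
    - [-0.56,-0.82,0]
    - [-0.56,-0.82,0]
    - [-0.56,-0.82,0]
    - [-0.56,-0.82,0]
    - [-0.56,-0.82,0]
  twist:
    - [0,0,0]
    - [0,0,0]
    - [0,0,0]
    - [0,0,0]
    - [0,0,0]
    - [0,0,0]
    - [0,0,0]
    - [0,0,0]
    - [0,0,0]
    - [0,0,0]

```text
clock: 1.77
tcp_pos: [0.408, -0.2009, 0.2656]
orientation: [[-0.957, 0.289, -0.0], [0.289, 0.957, 0.0], [0.0, 0.0, -1.0]]
ft_force: [0.6, 0.6, 0.7]
width: 0.0442
grip_force: 0.0
```

Request:
arm_command:
  gripper: [50,50,50,50,50,50,50,50,50]
  linear:
    - [-0.56,-0.82,0]
    - [0,0,0]
    - [0,0,0]
    - [0,0,0]
    - [0,0,0]
    - [0,0,0]
    - [0,0,0]
    - [0,0,0]
    - [0,0,0]
  twist:
    - [0,0,0]
    - [-1.5,-4.855,-4.72]
    - [-1.5,-4.855,-4.72]
    - [-1.5,-4.855,-4.72]
    - [-1.5,-4.855,-4.72]
    - [-1.5,-4.855,-4.72]
    - [-1.5,-4.855,-4.72]
    - [-1.5,-4.855,-4.72]
    - [0,0,0]

```text
clock: 2.52
tcp_pos: [0.435, -0.2263, 0.2764]
orientation: [[-0.801, -0.273, 0.534], [-0.219, 0.962, 0.163], [-0.558, 0.014, -0.83]]
ft_force: [0.2, 0.1, 0.1]
width: 0.0442
grip_force: 0.0
```

```bash
python3 - <<'E'
from h import *
p=np.load('con.npy')
delta(pan(p,[.05,-.02,.2])[0],Rt(p))
w=snap('wrist','w1');print(w['fovy'],w['cx'],w['cy'])
for n,q in dict(dock=[0,-.035,0],pktop=[0,-.035,.05],fin0=[.1,-.035,.045],c1=[-.078,.11,0],c2=[-.078,-.11,0],v1=[.165,.11,.11],v2=[.165,-.11,.11]).items():print(n,proj(w,pan(p,q),True).round(0))
E
```

```text
shift units [ 0.657 -0.634 -0.184] rows 1 per row [ 0.657  -0.6344 -0.1843]
rot [-0.25 -1.07 -1.79] rows 1 per [-0.246 -1.07  -1.794]
t 2.5167 F [0.2 0.1 0.1] w 0.0442 j [-1.17 -0.32  2.04  0.6   1.38 -3.12]
65.70646984690485 319.22266064692036 242.80666387056834
dock [[279. 134.]]
pktop [[273. 135.]]
fin0 [[279. 243.]]
c1 [[420.  58.]]
c2 [[204.  66.]]
v1 [[446. 332.]]
v2 [[193. 338.]]
```

View pics/w1.png

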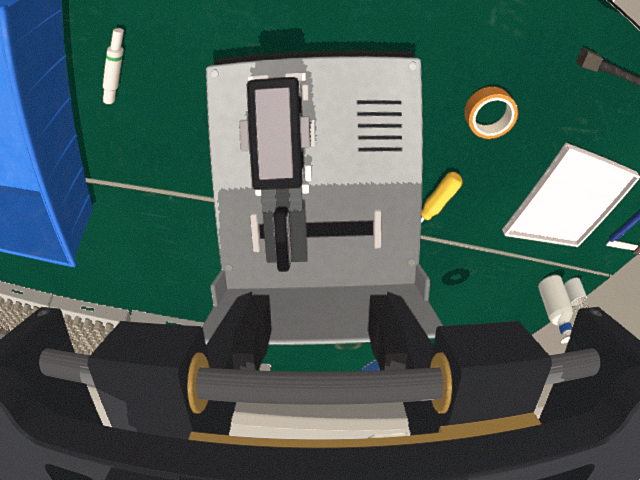

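Wrist view: the pack is at (275,133) with its buttons at (244,135) and (308,132). The lock fin is at (283,238) in its slot, with the left stop at (377,229). These agree with the fit (dock predicted at (279,134), fin at (279,243)). Joint 6 is at its limit, so I'll look at the half-turned alternative and where the camera would be.

```bash
python3 - <<'E'
from h import *
st=env.state();R0=np.array(st['orientation']);w=load('w1')
print('cam in tool',(R0.T@(w['T'][:3,3]-st['tcp_pos'])).round(3))
j=st['joints']
def W(j):return Ro.from_euler('ZYZYZ',[j[0],j[1]+j[2],j[3],j[4],j[5]]).as_matrix()
j0=np.array([1.07270576,.18141,1.607868,0,1.353817,-.2063]);Rs=np.array([[-.957731,.287663,0],[.287663,.95773,0],[0,0,-1]])
print((W(j0).T@Rs).round(3),(W(j).T@R0).round(3)); C=W(j0).T@Rs
p=np.load('con.npy')
for j1 in(-1.17,-1.0,-.85,-.7,-.6):
  for th in (1.5,1.72,1.9):
    for h in(1,-1):
      M=Ro.from_euler('ZY',[j1,th]).as_matrix().T@(Rt(p)@np.diag([h,h,1]))@C.T
      print(j1,th,h,Ro.from_matrix(M).as_euler('ZYZ').round(2),end='; ')
  print()
E
```

```text
cam in tool [ 0.08  -0.    -0.183]Traceback (most recent call last):
  File "<stdin>", line 7, in <module>
  File "<stdin>", line 5, in W
  File "scipy/spatial/transform/_rotation.pyx", line 1413, in scipy.spatial.transform._rotation.Rotation.from_euler
ValueError: Expected axis specification to be a non-empty string of upto 3 characters, got ZYZYZ
```

Request:
arm_command:
  gripper: [50,50,50,50,50,50,50,50,50,50]
  linear:
    - [0,0,0]
    - [0,0,0]
    - [0,0,0]
    - [0,0,0]
    - [0,0,0]
    - [0,0,0]
    - [0,0,0]
    - [0,0,0]
    - [0,0,0]
    - [0,0,0]
  twist:
    - [0,0,7.1]
    - [0,0,7.1]
    - [0,0,7.1]
    - [0,0,7.1]
    - [0,0,7.1]
    - [0,0,7.1]
    - [0,0,7.1]
    - [0,0,7.1]
    - [0,0,7.1]
    - [0,0,7.1]

```text
clock: 3.4
tcp_pos: [0.4353, -0.2259, 0.2765]
orientation: [[-0.522, 0.669, 0.529], [0.836, 0.524, 0.162], [-0.169, 0.527, -0.833]]
ft_force: [0.5, 0.6, 0.5]
width: 0.0441
grip_force: 0.0
```

Request:
arm_command:
  gripper: [50,50,50,50,50,50,50,50,50,50]
  linear:
    - [0,0,0]
    - [0,0,0]
    - [0,0,0]
    - [0,0,0]
    - [0,0,0]
    - [0,0,0]
    - [0,0,0]
    - [0,0,0]
    - [0,0,0]
    - [0,0,0]
  twist:
    - [0,0,7.1]
    - [0,0,7.1]
    - [0,0,7.1]
    - [0,0,7.1]
    - [0,0,7.1]
    - [0,0,7.1]
    - [0,0,7.1]
    - [0,0,7.1]
    - [0,0,7.1]
    - [0,0,7.1]

```text
clock: 4.23
tcp_pos: [0.4353, -0.2259, 0.2765]
orientation: [[0.463, 0.711, 0.529], [0.768, -0.62, 0.162], [0.444, 0.331, -0.833]]
ft_force: [0.1, 0.4, -0.5]
width: 0.0446
grip_force: 0.0
```

Request:
arm_command:
  gripper: [50,50,50,50,50,50]
  linear:
    - [0,0,0]
    - [0,0,0]
    - [0,0,0]
    - [0,0,0]
    - [0,0,0]
    - [0,0,0]
  twist:
    - [0,0,7.1]
    - [0,0,7.1]
    - [0,0,7.1]
    - [0,0,7.1]
    - [0,0,7.1]
    - [0,0,0]

```text
clock: 4.73
tcp_pos: [0.4354, -0.2259, 0.2765]
orientation: [[0.789, 0.311, 0.53], [0.266, -0.95, 0.162], [0.554, 0.013, -0.833]]
ft_force: [-0.4, 0.8, 0.3]
width: 0.0442
grip_force: 0.0
```

```bash
python3 - <<'E'
from h import *
p=np.load('con.npy')
delta(pan(p,[.095,-.032,.11])[0],Rt(p)@np.diag([-1,-1,1]))
E
```

```text
shift units [0.473 0.921 2.038] rows 3 per row [0.1577 0.3069 0.6794]
rot [0.22 1.36 0.98] rows 1 per [0.22  1.363 0.982]
t 4.7333 F [-0.4  0.8  0.3] w 0.0442 j [-1.16 -0.32  2.04  0.6   1.38 -0.02]
```

Request:
arm_command:
  gripper: [50,50,50,50,50]
  linear:
    - [0.16,0.31,0.68]
    - [0.16,0.31,0.68]
    - [0.16,0.31,0.68]
    - [0,0,0]
    - [0,0,0]
  twist:
    - [0,0,0]
    - [0,0,0]
    - [0,0,0]
    - [0.2,1.36,1]
    - [0,0,0]

```text
clock: 5.15
tcp_pos: [0.5055, -0.2416, 0.2175]
orientation: [[0.78, 0.306, 0.546], [0.25, -0.952, 0.176], [0.574, -0.001, -0.819]]
ft_force: [1.1, -0.2, 0.7]
width: 0.0442
grip_force: 0.0
```

```bash
python3 - <<'E'
from h import *
p=np.load('con.npy')
delta(pan(p,[.095,-.032,.014])[0],Rt(p)@np.diag([-1,-1,1]))
w=snap('wrist','w2')
for n,q in dict(pk=[0,-.035,.05],pkl=[-.05,-.012,.05],fin3=[.1,-.032,.045],finlo=[.07,-.032,.045],finhi=[.13,-.032,.045]).items():print(n,proj(w,pan(p,q),True).round(0))
E
```

```text
shift units [0.012 0.032 2.346] rows 3 per row [0.004  0.0106 0.782 ]
rot [-0.26 -0.02  0.29] rows 1 per [-0.255 -0.018  0.287]
t 5.15 F [ 1.1 -0.2  0.7] w 0.0442 j [-1.04 -0.09  1.99  0.65  1.18 -0.02]
pk [[323. 360.]]
pkl [[296. 405.]]
fin3 [[320. 236.]]
finlo [[320. 276.]]
finhi [[320. 194.]]
```

View pics/w2.png

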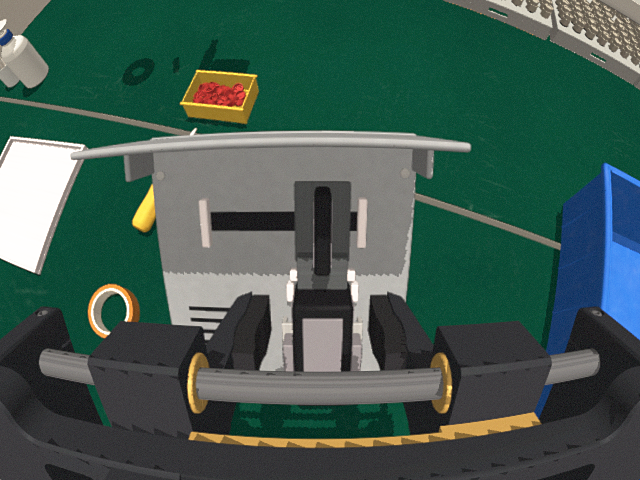

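The fin shows at x 322, y 187–275. I predicted 320, 194–276, so it is centred between the fingers. I'll go down square to the panel and pinch it.

Request:
arm_command:
  gripper: [50,50,50,50,10,5,5,5,5,5]
  linear:
    - [0,0.01,0.78]
    - [0,0.01,0.78]
    - [0,0.01,0.74]
    - [0,0,0]
    - [0,0,0]
    - [0,0,0]
    - [0,0,0]
    - [0,0,0]
    - [0,0,0]
    - [0,0,0]
  twist:
    - [0,0,0]
    - [0,0,0]
    - [0,0,0]
    - [0,0,0]
    - [0,0,0]
    - [0,0,0]
    - [0,0,0]
    - [0,0,0]
    - [0,0,0]
    - [0,0,0]
  newtons: 25

```text
clock: 6.03
tcp_pos: [0.5563, -0.2292, 0.1458]
orientation: [[0.78, 0.3, 0.55], [0.246, -0.954, 0.17], [0.576, 0.003, -0.818]]
ft_force: [-0.7, -0.2, 0.8]
width: 0.0063
grip_force: 0.0
```

```bash
python3 - <<'E'
from h import *
p=np.load('con.npy');st=env.state()
print(((st['tcp_pos']-[p[0],p[1],.075])@Rc(p)).round(4),st['width'],st['grip_force'])
w=snap('wrist','w3')
E
```

```text
[ 0.0961 -0.0345  0.0191] 0.006324317823460633 0.0
```

View pics/w3.png

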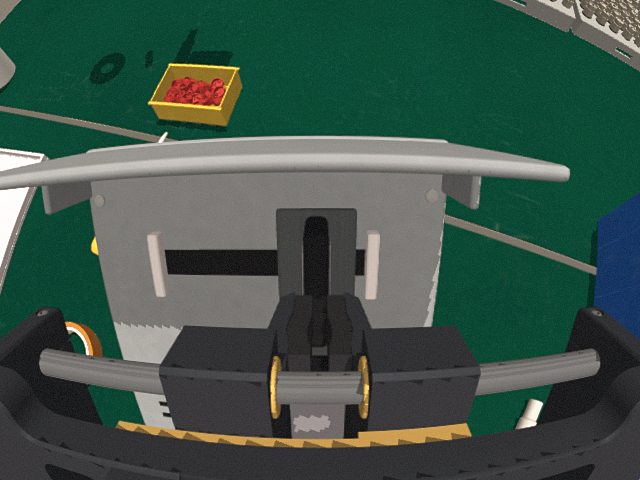

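The fin (x 303–330, y 217–290) runs in between the fingers at (317,320). Grip force reads 0 at 6 mm, so I'll wait and read it again.

Request:
arm_command:
  gripper: [0,0]
  linear:
    - [0,0,0]
    - [0,0,0]
  twist:
    - [0,0,0]
    - [0,0,0]

```text
clock: 6.25
tcp_pos: [0.5563, -0.2285, 0.1449]
orientation: [[0.78, 0.3, 0.549], [0.246, -0.954, 0.172], [0.575, 0.001, -0.818]]
ft_force: [0.0, -0.2, 0.6]
width: 0.0007
grip_force: 0.0
```

```bash
python3 - <<'E'
from h import *
st=env.state();R=np.array(st['orientation']);w=load('w3')
for dz in(0,-.0187,-.035,-.06):print(dz,proj(w,st['tcp_pos']+R@[0,0,dz],True).round(0),proj(w,st['tcp_pos']+R@[.009,.006,dz],True).round(0))
p=np.load('con.npy');print(proj(w,pan(p,[[.07,-.032,.045],[.13,-.032,.045],[.1,-.01,.008],[.135,-.032,.0]]),True).round(0))
im=cv2.imread('pics/w3.png')[190:400,230:410];cv2.imwrite('pics/w3c.png',cv2.resize(im,None,fx=2.8,fy=2.8,interpolation=cv2.INTER_CUBIC))
print(st['width'],st['grip_force'],st['tcp_pos'])
E
```

```text
0 [[317. 281.]] [[328. 265.]]
-0.0187 [[317. 296.]] [[329. 279.]]
-0.035 [[316. 312.]] [[330. 294.]]
-0.06 [[316. 342.]] [[332. 322.]]
[[313. 348.]
 [312. 234.]
 [274. 266.]
 [313. 202.]]
0.000731684910091159 0.0 [ 0.55626789 -0.22853191  0.14489554]
```

View pics/w3c.png

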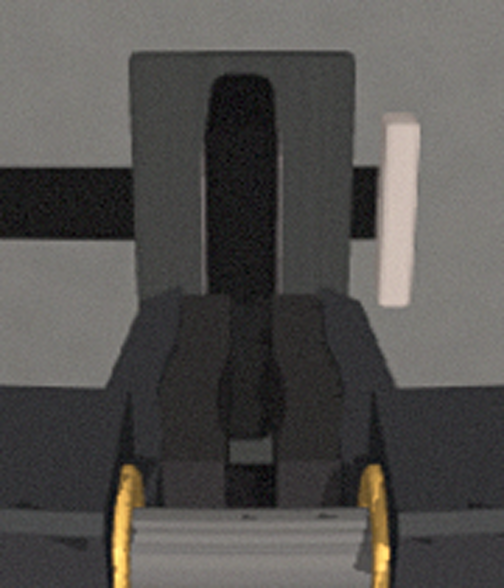

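Through the gap the fin looks wider than the finger opening, and the fingers shut to 0.7 mm without force. So the tips are still above the fin's top. I'll open, lower in small guarded steps and pinch again.

Request:
arm_command:
  gripper: [45,45,45,45,45,45,45,45]
  linear:
    - [0,0,0]
    - [0,0,0]
    - [0,0,0]
    - [0,0,0]
    - [0,0,0.1]
    - [0,0,0.1]
    - [0,0,0.1]
    - [0,0,0]
  twist:
    - [0,0,0]
    - [0,0,0]
    - [0,0,0]
    - [0,0,0]
    - [0,0,0]
    - [0,0,0]
    - [0,0,0]
    - [0,0,0]

```text
clock: 6.92
tcp_pos: [0.5629, -0.2257, 0.1339]
orientation: [[0.78, 0.3, 0.548], [0.246, -0.954, 0.173], [0.575, -0.0, -0.818]]
ft_force: [0.0, 0.4, 0.8]
width: 0.0393
grip_force: 0.0
```

```bash
python3 - <<'E'
from h import *
p=np.load('con.npy');st=env.state()
print(((st['tcp_pos']-[p[0],p[1],.075])@Rc(p)).round(4),st['width'],st['ft_force'])
w=snap('wrist','w4')
a=cv2.imread('pics/w4.png')[150:420,160:480]
b=cv2.imread('pics/w2.png')[150:420,160:480]
cv2.imwrite('pics/w4c.png',np.hstack([cv2.resize(a,(400,338)),cv2.resize(b,(400,338))]))
E
```

```text
[ 0.0953 -0.0332  0.0052] 0.03925966615472973 [0.04591013 0.37720969 0.81693046]
```

View pics/w4c.png

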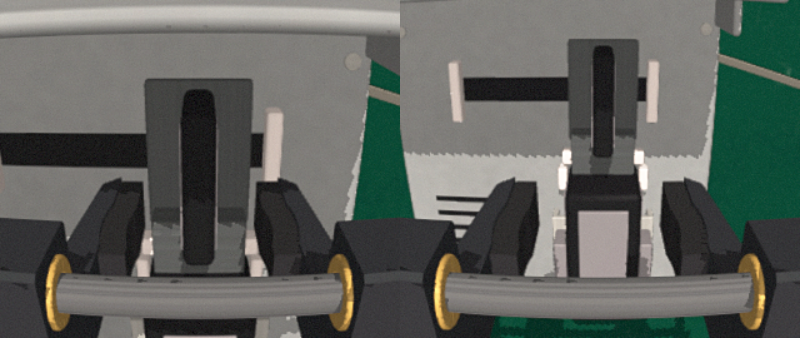

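Left half of the crop: the fin is at crop x 181–217 and the carriage at 146–250. Apparent sizes put the fingertips only about level with the fin's top, so I keep lowering, guarded by the wrist force.

Request:
arm_command:
  gripper: [45,45,45,45]
  linear:
    - [0,0,0.1]
    - [0,0,0.1]
    - [0,0,0.1]
    - [0,0,0]
  twist:
    - [0,0,0]
    - [0,0,0]
    - [0,0,0]
    - [0,0,0]

```text
clock: 7.3
tcp_pos: [0.5695, -0.2238, 0.1243]
orientation: [[0.78, 0.3, 0.549], [0.246, -0.954, 0.173], [0.575, -0.0, -0.818]]
ft_force: [-0.3, -0.1, -0.5]
width: 0.0395
grip_force: 0.0
```

Request:
arm_command:
  gripper: [0,0,0,0,0,0]
  linear:
    - [0,0,0.1]
    - [0,0,0]
    - [0,0,0]
    - [0,0,0]
    - [0,0,0]
    - [0,0,0]
  twist:
    - [0,0,0]
    - [0,0,0]
    - [0,0,0]
    - [0,0,0]
    - [0,0,0]
    - [0,0,0]

```text
clock: 7.8
tcp_pos: [0.5715, -0.2231, 0.1219]
orientation: [[0.78, 0.301, 0.549], [0.246, -0.954, 0.173], [0.575, 0.0, -0.818]]
ft_force: [-1.7, 2.0, 2.4]
width: 0.0118
grip_force: 25.0
```

Pinched (11.8 mm, 25 N). Now I slide it left, along tool −y.

Request:
arm_command:
  gripper: [0,0,0,0,0,0,0,0,0,0]
  linear:
    - [0,-0.15,0]
    - [0,-0.2,0]
    - [0,-0.2,0]
    - [0,-0.2,0]
    - [0,-0.2,0]
    - [0,-0.2,0]
    - [0,-0.2,0]
    - [0,-0.15,0]
    - [0,0,0]
    - [0,0,0]
  twist:
    - [0,0,0]
    - [0,0,0]
    - [0,0,0]
    - [0,0,0]
    - [0,0,0]
    - [0,0,0]
    - [0,0,0]
    - [0,0,0]
    - [0,0,0]
    - [0,0,0]

```text
clock: 8.63
tcp_pos: [0.5531, -0.1648, 0.1218]
orientation: [[0.78, 0.302, 0.548], [0.247, -0.953, 0.175], [0.575, -0.001, -0.818]]
ft_force: [-5.7, 1.7, 4.6]
width: 0.0119
grip_force: 25.0
```

Request:
arm_command:
  gripper: [0,0,0,0,0]
  linear:
    - [0,-0.1,0]
    - [0,-0.1,0]
    - [0,-0.05,0]
    - [0,0,0]
    - [0,0,0]
  twist:
    - [0,0,0]
    - [0,0,0]
    - [0,0,0]
    - [0,0,0]
    - [0,0,0]

```text
clock: 9.05
tcp_pos: [0.5519, -0.1612, 0.1221]
orientation: [[0.78, 0.294, 0.552], [0.245, -0.956, 0.163], [0.575, 0.008, -0.818]]
ft_force: [13.3, -14.2, -16.1]
width: 0.0119
grip_force: 25.1
```

Request:
arm_command:
  gripper: [0,0,30,30,30,30,40,50,60,70]
  linear:
    - [0,0,0]
    - [0,0,0]
    - [0,0,0]
    - [0,0,0]
    - [0,0,0]
    - [0,0,-0.7]
    - [0,0,-0.7]
    - [0,0,-0.7]
    - [0,0,-0.7]
    - [0,0,0]
  twist:
    - [0,0,0]
    - [0,0,0]
    - [0,0,0]
    - [0,0,0]
    - [0,0,0]
    - [0,0,0]
    - [0,0,0]
    - [0,0,0]
    - [0,0,0]
    - [0,0,0]

```text
clock: 9.88
tcp_pos: [0.4893, -0.1779, 0.2178]
orientation: [[0.778, 0.3, 0.552], [0.248, -0.954, 0.168], [0.577, 0.007, -0.817]]
ft_force: [0.3, -1.1, 0.1]
width: 0.0512
grip_force: 0.0
```

Request:
arm_command:
  gripper: [80,90,95,95,95,95]
  linear:
    - [-0.6,0.4,0]
    - [-0.6,0.4,0]
    - [-0.6,0.4,0]
    - [-0.6,0.35,0]
    - [0,0,0]
    - [0,0,0]
  twist:
    - [0,0,0]
    - [0,0,0]
    - [0,0,0]
    - [0,0,0]
    - [0,0,0]
    - [0,0,0]

```text
clock: 10.38
tcp_pos: [0.4325, -0.2583, 0.1569]
orientation: [[0.781, 0.298, 0.549], [0.242, -0.954, 0.174], [0.576, -0.003, -0.818]]
ft_force: [0.8, 0.0, 0.5]
width: 0.0836
grip_force: 0.0
```

```bash
python3 - <<'E'
from h import *
p=np.load('con.npy');st=env.state();R=np.array(st['orientation'])
print(((st['tcp_pos']-[p[0],p[1],.075])@Rc(p)).round(4),st['width'],st['ft_force'])
w=snap('wrist','w5');s_=snap('side','s5')
print('tips/tcp side',proj(s_,[st['tcp_pos']+R@[0,y,0] for y in(-.042,0,.042)]).round(1),'wrist',proj(w,[st['tcp_pos']+R@[0,y,0] for y in(-.042,0,.042)],True).round(1))
a=cv2.imread('pics/w5.png')[150:480,160:480]
q=proj(s_,st['tcp_pos'])[0].astype(int);print(q)
x0,y0=240,170
b=cv2.imread('pics/s5.png')[y0:y0+200,x0:x0+130]
print('side crop',x0,y0)
cv2.imwrite('pics/v5.png',np.hstack([cv2.resize(a,(400,600),interpolation=cv2.INTER_CUBIC)[:,:],cv2.resize(b,(390,600),interpolation=cv2.INTER_CUBIC)]))
E
```

```text
[-0.0014 -0.0253  0.101 ] 0.08360368317189369 [0.75509382 0.01294045 0.53283326]
tips/tcp side [[267.9 284.3]
 [266.8 293.4]
 [265.7 303.1]] wrist [[241.  279.9]
 [317.9 280.4]
 [395.  279.9]]
[266 293]
side crop 240 170
```

View pics/v5.png

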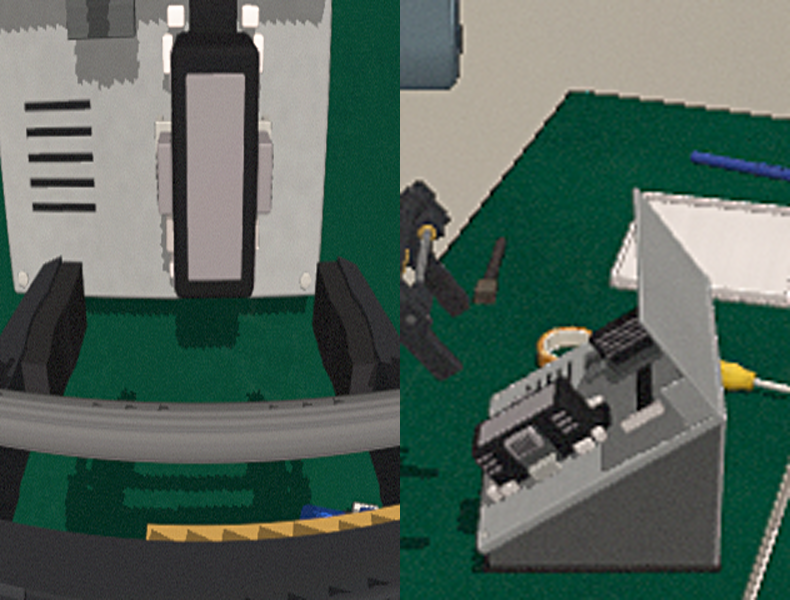

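The wrist crop shows the pack's buttons at image (286–378, y 245), with their middle at x 332 against the finger middle at 319. The lock now sits to the left. The side crop shows the tips at (255,295) and (260,273). The reported TCP predicts (266,303) and (268,284), so the real tips lie about 34 mm behind the reported TCP. That explains the miss on the fin.

```bash
python3 - <<'E'
from h import *
p=np.load('con.npy');w=load('w5');s5=load('s5');st=env.state();R=np.array(st['orientation'])
print('btn',proj(w,pan(p,[[0,-.004,.038],[0,-.066,.038],[.014,-.004,.038],[-.014,-.004,.038]]),True).round(0))
print('pack top corners',proj(w,pan(p,[[-.05,-.058,.05],[-.05,-.012,.05],[.05,-.058,.05]]),True).round(0),'seen (363,313),(299,313),(365,169)')
print('panel corner BL/BR',proj(w,pan(p,[[-.078,.11,0],[-.078,-.11,0]]),True).round(0),'seen (172,311),(417,312)')
print('fin now',proj(w,pan(p,[[.07,.03,.045],[.07,.03,.0]]),True).round(0), 'lock side', proj(s5,pan(p,[[.07,.03,.045],[.13,.03,.045],[.07,.03,.008]])).round(0))
for a in(-.02,-.034,-.05):
  print(a,proj(w,[st['tcp_pos']+R@[x,y,a] for x in(-.009,.009) for y in(-.042,.042)],True).round(0).tolist(),proj(s5,[st['tcp_pos']+R@[0,y,a] for y in(-.042,.042)]).round(0).tolist())
E
```

```text
btn [[288. 242.]
 [376. 242.]
 [287. 223.]
 [288. 261.]]
pack top corners [[364. 313.]
 [300. 314.]
 [370. 173.]] seen (363,313),(299,313),(365,169)
panel corner BL/BR [[171. 311.]
 [414. 312.]] seen (172,311),(417,312)
fin now [[233. 143.]
 [246. 140.]] lock side [[302. 283.]
 [321. 272.]
 [310. 292.]]
-0.02 [[234.0, 310.0], [401.0, 310.0], [231.0, 277.0], [404.0, 277.0]] [[264.0, 279.0], [261.0, 297.0]]
-0.034 [[228.0, 324.0], [407.0, 323.0], [224.0, 290.0], [410.0, 289.0]] [[260.0, 275.0], [258.0, 294.0]]
-0.05 [[220.0, 342.0], [414.0, 342.0], [215.0, 306.0], [419.0, 305.0]] [[257.0, 271.0], [254.0, 289.0]]
```

```bash
python3 - <<'E'
from h import *
p=np.load('con.npy')
delta(pan(p,[0,-.0345,-.013])[0],Rt(p)@np.diag([-1,-1,1]))
E
```

```text
shift units [-0.008  0.239  2.86 ] rows 3 per row [-0.0027  0.0797  0.9533]
rot [-0.05 -0.15  0.03] rows 1 per [-0.048 -0.154  0.032]
t 10.4833 F [-0.4 -0.7 -0.4] w 0.0835 j [-1.22 -0.09  2.13  0.67  1.17 -0.25]
```

Request:
arm_command:
  gripper: [95,95,95,95,95,95,95,95]
  linear:
    - [0,0.24,0]
    - [0,0,0.6]
    - [0,0,0.6]
    - [0,0,0.6]
    - [0,0,0.5]
    - [0,0,0.36]
    - [0,0,0.2]
    - [0,0,0]
  twist:
    - [0,0,0]
    - [0,0,0]
    - [0,0,0]
    - [0,0,0]
    - [0,0,0]
    - [0,0,0]
    - [0,0,0]
    - [0,0,0]

```text
clock: 11.15
tcp_pos: [0.4994, -0.2468, 0.0638]
orientation: [[0.78, 0.302, 0.548], [0.247, -0.953, 0.174], [0.575, -0.001, -0.818]]
ft_force: [0.7, 0.3, -0.2]
width: 0.0838
grip_force: 0.0
```

```bash
python3 - <<'E'
from h import *
p=np.load('con.npy')
delta(pan(p,[0,-.0345,-.013])[0],Rt(p)@np.diag([-1,-1,1]))
E
```

```text
shift units [-0.006  0.004 -0.021] rows 1 per row [-0.0059  0.0039 -0.0211]
rot [-0.12 -0.12  0.1 ] rows 1 per [-0.124 -0.118  0.104]
t 11.15 F [ 0.7  0.3 -0.2] w 0.0838 j [-1.06  0.18  2.08  0.8   0.91 -0.31]
```

No contact and in place. I'll squeeze the buttons.

Request:
arm_command:
  gripper: [60,50,45,45,45,45,45,45]
  linear:
    - [0,0,0]
    - [0,0,0]
    - [0,0,0]
    - [0,0,0]
    - [0,0,0]
    - [0,0,0]
    - [0,0,0]
    - [0,0,0]
  twist:
    - [0,0,0]
    - [0,0,0]
    - [0,0,0]
    - [0,0,0]
    - [0,0,0]
    - [0,0,0]
    - [0,0,0]
    - [0,0,0]
  newtons: 30

```text
clock: 11.82
tcp_pos: [0.4983, -0.2473, 0.0657]
orientation: [[0.779, 0.302, 0.549], [0.247, -0.953, 0.175], [0.576, -0.001, -0.817]]
ft_force: [-12.2, 6.2, 15.3]
width: 0.0464
grip_force: 30.0
```

Request:
arm_command:
  gripper: [45,45,45,45,45]
  linear:
    - [0,0,-0.04]
    - [0,0,-0.04]
    - [0,0,0]
    - [0,0,0]
    - [0,0,0]
  twist:
    - [0,0,0]
    - [0,0,0]
    - [0,0,0]
    - [0,0,0]
    - [0,0,0]

```text
clock: 12.23
tcp_pos: [0.4968, -0.2478, 0.0672]
orientation: [[0.78, 0.301, 0.549], [0.245, -0.954, 0.174], [0.576, -0.001, -0.818]]
ft_force: [2.2, 4.7, 0.1]
width: 0.0459
grip_force: 30.0
```

```bash
python3 - <<'E'
from h import *
p=np.load('con.npy');st=env.state()
print(((st['tcp_pos']-[p[0],p[1],.075])@Rc(p)).round(4),st['width'],st['ft_force']@Rc(p),st['wrist_torque'])
w=snap('wrist','w6')
a=cv2.imread('pics/w6.png')[200:480,170:470]
s6=snap('side','s6')
b=s6['color'][240:360,250:355]
cv2.imwrite('pics/v6.png',np.hstack([cv2.resize(a,(400,373),interpolation=cv2.INTER_CUBIC),cv2.resize(b,(400,457),interpolation=cv2.INTER_CUBIC)[:373]]))
E
```

```text
[-0.0001 -0.0345 -0.0095] 0.04593815425783939 [ 2.90325158  3.82426155 -1.91616476] [ 0.5464459  -0.04054011  0.42434244]
```

View pics/v6.png

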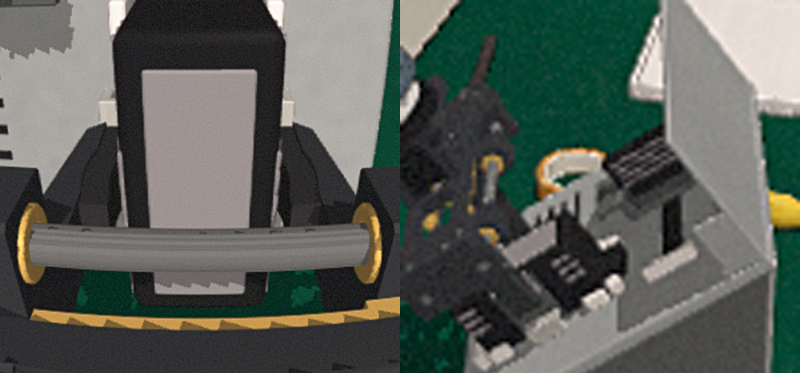

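The pack sits squarely between the fingers at the buttons (crop x 115–290), and the lock fin is fully left by the visor. Now I draw the pack off slowly.

Request:
arm_command:
  gripper: [45,45,45,45,45,45,45]
  linear:
    - [0,0,-0.1]
    - [0,0,-0.1]
    - [0,0,-0.1]
    - [0,0,-0.1]
    - [0,0,-0.1]
    - [0,0,0]
    - [0,0,0]
  twist:
    - [0,0,0]
    - [0,0,0]
    - [0,0,0]
    - [0,0,0]
    - [0,0,0]
    - [0,0,0]
    - [0,0,0]

```text
clock: 12.92
tcp_pos: [0.4856, -0.2529, 0.0837]
orientation: [[0.78, 0.299, 0.549], [0.246, -0.954, 0.171], [0.575, 0.002, -0.818]]
ft_force: [-0.6, -0.1, -4.7]
width: 0.0461
grip_force: 30.0
```

Request:
arm_command:
  gripper: [45,45,45,45,45,45]
  linear:
    - [0,0,-0.3]
    - [0,0,-0.4]
    - [0,0,-0.5]
    - [0,0,-0.5]
    - [0,0,-0.4]
    - [0,0,0]
  twist:
    - [0,0,0]
    - [0,0,0]
    - [0,0,0]
    - [0,0,0]
    - [0,0,0]
    - [0,0,0]

```text
clock: 13.42
tcp_pos: [0.4395, -0.269, 0.1546]
orientation: [[0.78, 0.299, 0.551], [0.247, -0.954, 0.167], [0.575, 0.006, -0.818]]
ft_force: [0.2, -1.0, -4.1]
width: 0.0464
grip_force: 30.0
```

```bash
cat >> h.py <<'E'
def Rd(yaw): x=np.array([np.cos(yaw),np.sin(yaw),0]);z=np.array([0,0,-1.]);return np.c_[x,np.cross(z,x),z]
E
python3 - <<'E'
from h import *
p=np.load('con.npy');st=env.state();print(st['tcp_pos'],st['width'],st['grip_force'],st['ft_force'])
delta([.44,-.25,.29],Rd(p[2]))
t=load('top0')
w=snap('wrist','w7')  # unviewed: compare pack label blob with held crop
a,b=[cv2.imread(f'pics/{f}.png').astype(int) for f in('w6','w7')]
print('diff pack area',abs(a-b)[250:340,280:355].mean().round(1),'diff panel area',abs(a-b)[200:260,180:240].mean().round(1))
E
```

```text
[ 0.43952628 -0.269011    0.15463543] 0.04639019472089594 29.998420931133296 [ 0.16345581 -0.9886613  -4.08906506]
shift units [ 2.074 -0.431 -2.682] rows 4 per row [ 0.5185 -0.1078 -0.6704]
rot [  0.33 -35.13   0.04] rows 6 per [ 0.055 -5.855  0.006]
t 13.4167 F [ 0.2 -1.  -4.1] w 0.0464 j [-1.21 -0.06  2.1   0.68  1.15 -0.25]
diff pack area 11.5 diff panel area 45.6
```

Request:
arm_command:
  gripper: [45,45,45,45,45,45,45]
  linear:
    - [0.2,0,-0.25]
    - [0.35,-0.08,-0.45]
    - [0.4,-0.1,-0.55]
    - [0.4,-0.1,-0.55]
    - [0.4,-0.1,-0.5]
    - [0.3,-0.05,-0.38]
    - [0,0,0]
  twist:
    - [0,0,0]
    - [0,0,0]
    - [0,0,0]
    - [0,0,0]
    - [0,0,0]
    - [0,0,0]
    - [0,0,0]

```text
clock: 14.05
tcp_pos: [0.4411, -0.2492, 0.2914]
orientation: [[0.778, 0.301, 0.552], [0.25, -0.953, 0.168], [0.577, 0.007, -0.817]]
ft_force: [0.9, -1.3, -3.9]
width: 0.0461
grip_force: 30.0
```

Request:
arm_command:
  gripper: [45,45,45,45,45,45,45,45,45,45]
  linear:
    - [0,0,0]
    - [0,0,0]
    - [0,0,0]
    - [0,0,0]
    - [0,0,0]
    - [0,0,0]
    - [0,0,0]
    - [0,0,0]
    - [0,0,0]
    - [0,0,0]
  twist:
    - [0,-3,0]
    - [0,-4,0]
    - [0,-5,0]
    - [0,-5,0]
    - [0,-5,0]
    - [0,-5,0]
    - [0,-4,0]
    - [0,-3,0]
    - [0,-1.1,0]
    - [0,0,0]

```text
clock: 14.88
tcp_pos: [0.4402, -0.2472, 0.285]
orientation: [[0.953, 0.303, -0.002], [0.303, -0.953, 0.002], [-0.001, -0.003, -1.0]]
ft_force: [-0.3, 0.3, -4.4]
width: 0.0462
grip_force: 30.0
```

```bash
python3 - <<'E'
from h import *
p=np.load('con.npy');st=env.state();print(st['tcp_pos'],st['width'],st['grip_force'],st['ft_force'])
delta([.515,.25,.29],Rd(p[2]))
E
```

```text
[ 0.44022937 -0.24717198  0.28499558] 0.04616762726599297 29.999498140423384 [-0.31794017  0.31844826 -4.40955822]
shift units [  5.544 -11.28   -0.097] rows 13 per row [ 0.4265 -0.8677 -0.0075]
rot [-0.16  0.04  0.18] rows 1 per [-0.164  0.043  0.183]
t 14.8833 F [-0.3  0.3 -4.4] w 0.0462 j [-0.75 -0.04  1.67  0.    1.51  0.52]
```

Request:
arm_command:
  gripper: [45,45,45,45,45,45,45,45,45,45]
  linear:
    - [0.08,-0.3,0]
    - [0.15,-0.5,0]
    - [0.2,-0.7,0]
    - [0.2,-0.75,0]
    - [0.2,-0.75,0]
    - [0.3,-0.75,0]
    - [0.3,-0.75,0]
    - [0.4,-0.75,0]
    - [0.4,-0.75,0]
    - [0.4,-0.75,0]
  twist:
    - [0,0,0]
    - [0,0,0]
    - [0,0,0]
    - [0,0,0]
    - [0,0,0]
    - [0,0,0]
    - [0,0,0]
    - [0,0,0]
    - [0,0,0]
    - [0,0,0]

```text
clock: 15.72
tcp_pos: [0.4581, 0.0423, 0.2867]
orientation: [[0.954, 0.299, 0.001], [0.299, -0.954, 0.001], [0.002, -0.0, -1.0]]
ft_force: [0.6, -0.2, -3.9]
width: 0.0465
grip_force: 30.0
```

Request:
arm_command:
  gripper: [45,45,45,45,45,45,45,45,45]
  linear:
    - [0.5,-0.75,0]
    - [0.5,-0.75,0]
    - [0.5,-0.75,0]
    - [0.5,-0.75,0]
    - [0.5,-0.7,0]
    - [0.3,-0.5,0]
    - [0.11,-0.33,0]
    - [0,0,0]
    - [0,0,0]
  twist:
    - [0,0,0]
    - [0,0,0]
    - [0,0,0]
    - [0,0,0]
    - [0,0,0]
    - [0,0,0]
    - [0,0,0]
    - [0,0,0]
    - [0,0,0]

```text
clock: 16.47
tcp_pos: [0.5148, 0.248, 0.2864]
orientation: [[0.954, 0.301, -0.0], [0.301, -0.954, -0.001], [-0.001, 0.001, -1.0]]
ft_force: [-0.5, -0.5, -4.6]
width: 0.0464
grip_force: 30.0
```

```bash
python3 - <<'E'
from h import *
p=np.load('con.npy');st=env.state();R=np.array(st['orientation'])
delta([.515,.25,.06],Rd(p[2]))
w=snap('wrist','w8')
# refine tray: white blob in top picture, rim corners
t=load('top0');g=t['color'][180:285,180:280];m=(g.min(2)>150).astype(np.uint8)
c=max(cv2.findContours(m,0,2)[0],key=cv2.contourArea);r=cv2.minAreaRect(c);print(r,onz(t,np.array(r[0])+[180,180],.012))
E
```

```text
shift units [ 0.024 -0.051  5.659] rows 6 per row [ 0.004  -0.0085  0.9431]
rot [0.04 0.04 0.07] rows 1 per [0.043 0.043 0.067]
t 16.4667 F [-0.5 -0.5 -4.6] w 0.0464 j [ 0.24  0.12  1.51 -0.    1.52  1.51]
((48.489662170410156, 52.32413864135742), (70.81876373291016, 72.8153076171875), 86.633544921875) [0.51418146 0.25514064 0.012     ]
```

Request:
arm_command:
  gripper: [45,45,45,45,45,45,45,45,45,45]
  linear:
    - [0,0,0.4]
    - [0,-0.1,0.8]
    - [0,0,0.9]
    - [0,0,0.9]
    - [0,0,0.9]
    - [0,0,0.9]
    - [0,0,0.7]
    - [0,0,0.4]
    - [0,0,0.2]
    - [0,0,0]
  twist:
    - [0,0,0]
    - [0,0,0]
    - [0,0,0]
    - [0,0,0]
    - [0,0,0]
    - [0,0,0]
    - [0,0,0]
    - [0,0,0]
    - [0,0,0]
    - [0,0,0]

```text
clock: 17.35
tcp_pos: [0.5133, 0.2502, 0.0413]
orientation: [[0.954, 0.298, -0.003], [0.298, -0.954, -0.002], [-0.003, 0.001, -1.0]]
ft_force: [-1.3, -0.1, -4.3]
width: 0.0459
grip_force: 30.0
```

Request:
arm_command:
  gripper: [45,45,45,45,45,45,45,45,45,45]
  linear:
    - [0,0,0.15]
    - [0,0,0.15]
    - [0,0,0.15]
    - [0,0,0.15]
    - [0,0,0.1]
    - [0,0,0.1]
    - [0,0,0.1]
    - [0,0,0.05]
    - [0,0,0.05]
    - [0,0,0]
  twist:
    - [0,0,0]
    - [0,0,0]
    - [0,0,0]
    - [0,0,0]
    - [0,0,0]
    - [0,0,0]
    - [0,0,0]
    - [0,0,0]
    - [0,0,0]
    - [0,0,0]

```text
clock: 18.18
tcp_pos: [0.5144, 0.2519, 0.0025]
orientation: [[0.954, 0.3, 0.0], [0.3, -0.954, -0.001], [-0.0, 0.001, -1.0]]
ft_force: [0.1, -0.6, -3.5]
width: 0.0463
grip_force: 30.0
```

Request:
arm_command:
  gripper: [45,45,45,45,45]
  linear:
    - [0,0,0.04]
    - [0,0,0.04]
    - [0,0,0.04]
    - [0,0,0.04]
    - [0,0,0]
  twist:
    - [0,0,0]
    - [0,0,0]
    - [0,0,0]
    - [0,0,0]
    - [0,0,0]

```text
clock: 18.6
tcp_pos: [0.5144, 0.2518, -0.0039]
orientation: [[0.954, 0.3, 0.0], [0.3, -0.954, -0.001], [-0.0, 0.001, -1.0]]
ft_force: [-0.0, 0.1, -3.4]
width: 0.0463
grip_force: 30.0
```

Request:
arm_command:
  gripper: [45,45,45,45]
  linear:
    - [0,0,0.04]
    - [0,0,0.04]
    - [0,0,0]
    - [0,0,0]
  twist:
    - [0,0,0]
    - [0,0,0]
    - [0,0,0]
    - [0,0,0]

```text
clock: 18.93
tcp_pos: [0.5146, 0.2519, -0.0068]
orientation: [[0.954, 0.3, 0.0], [0.3, -0.954, -0.001], [0.0, 0.001, -1.0]]
ft_force: [0.8, -0.0, -3.8]
width: 0.046
grip_force: 30.0
```

Request:
arm_command:
  gripper: [45,45,45,45]
  linear:
    - [0,0,0.04]
    - [0,0,0.04]
    - [0,0,0]
    - [0,0,0]
  twist:
    - [0,0,0]
    - [0,0,0]
    - [0,0,0]
    - [0,0,0]

```text
clock: 19.27
tcp_pos: [0.5152, 0.252, -0.008]
orientation: [[0.954, 0.3, 0.001], [0.3, -0.954, -0.001], [0.001, 0.001, -1.0]]
ft_force: [-6.3, -3.6, 11.9]
width: 0.0462
grip_force: 30.0
```

Contact with the tray floor. I'll open gently and then retreat.

Request:
arm_command:
  gripper: [45,50,55,60,65,70,80,90,90,90]
  linear:
    - [0,0,0.02]
    - [0,0,0]
    - [0,0,0]
    - [0,0,0]
    - [0,0,0]
    - [0,0,0]
    - [0,0,0]
    - [0,0,0]
    - [0,0,0]
    - [0,0,0]
  twist:
    - [0,0,0]
    - [0,0,0]
    - [0,0,0]
    - [0,0,0]
    - [0,0,0]
    - [0,0,0]
    - [0,0,0]
    - [0,0,0]
    - [0,0,0]
    - [0,0,0]

```text
clock: 20.1
tcp_pos: [0.5147, 0.2519, -0.0108]
orientation: [[0.954, 0.3, 0.001], [0.3, -0.954, -0.001], [0.001, 0.001, -1.0]]
ft_force: [-0.1, 0.9, 0.2]
width: 0.079
grip_force: 0.0
```

Request:
arm_command:
  gripper: [90,90,90,90,90,90]
  linear:
    - [0,0,-0.2]
    - [0,0,-0.5]
    - [0,0,-0.8]
    - [0,0,-0.9]
    - [0,0,-0.9]
    - [0,0,0]
  twist:
    - [0,0,0]
    - [0,0,0]
    - [0,0,0]
    - [0,0,0]
    - [0,0,0]
    - [0,0,0]

```text
clock: 20.6
tcp_pos: [0.5196, 0.2534, 0.1299]
orientation: [[0.954, 0.3, 0.014], [0.3, -0.954, 0.003], [0.014, 0.002, -1.0]]
ft_force: [1.3, 1.1, 0.8]
width: 0.0795
grip_force: 0.0
```

```bash
python3 - <<'E'
from h import *
st=env.state();print(st['clock'],st['tcp_pos'],st['ft_force'],st['width'])
w=snap('wrist','w9');s9=snap('side','s9')
p=np.load('con.npy')
# pack: dark blob on white tray in wrist view, back-projected at top height .054
def pk(P): 
    R=Rd(0.305);X=np.array([.5146,.252,.004]);return X+np.atleast_2d(P)@np.array([[R[0,0],R[1,0],0],[-R[1,0],R[0,0],0],[0,0,1]])
print('expected pack top corners',proj(w,pk([[a,b,.05] for a in(-.05,.05) for b in(-.023,.023)]),True).round(0).tolist())
g=w['color'].astype(int);lab=((g.min(2)>60)&(g.max(2)<190)).astype(np.uint8)
y=proj(w,pk([0,0,.05]),True)[0].astype(int);print(y)
blk=(g.max(2)<70).astype(np.uint8)
n,l,stt,cen=cv2.connectedComponentsWithStats(blk)
for i in range(1,n):
    if stt[i,4]>800:print(stt[i],cen[i].round())
# lock fin in side view: dark components near the console
b=s9['color'];m=(b.max(2)<55).astype(np.uint8);n,l,stt,cen=cv2.connectedComponentsWithStats(m[250:340,250:360])
for i in range(1,n):
    if stt[i,4]>40:print('side',stt[i]+[250,250,0,0,0],cen[i]+[250,250])
print('fin exp',proj(s9,pan(p,[[.1,.03,.03],[.1,-.035,.03]])).round(0))
E
```

```text
20.6 [0.51960135 0.25344312 0.12990809] [1.26320123 1.08913573 0.81148405] 0.07949626380667185
expected pack top corners [[347.0, 307.0], [289.0, 307.0], [351.0, 178.0], [285.0, 178.0]]
[318 246]
[     0      0    640    480 201275] [291. 267.]
[  246     0   394   173 24846] [512.  47.]
[ 287  154   65  152 4430] [319. 223.]
side [250 250  64  11 345] [281.35942029 254.89275362]
side [348 250  12   6  60] [353.6        252.58333333]
side [303 272  23  23 163] [313.64417178 283.65644172]
side [319 291   5  16  68] [320.94117647 298.32352941]
fin exp [[314. 282.]
 [315. 296.]]
```

The picture code finds the pack's outline at x 287–352, y 154–306, matching a flat pack in the tray (285–351, …–307). The fin is at (314,284) against (314,282) expected at the left end stop. I'm handing in.

```bash
python3 -c "
from rig import env
print(env.finish_job())"
```

```text
the job is handed in; nothing more can be done
None
```

I slid the lock to its left end stop, squeezed the buttons and drew the pack off, and set it down flat in the tray. The job was handed in at about 21 s; the hand-in gave no verdict, but my final measurements showed the pack flat near the tray's middle and the lock still fully left.

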